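# Stopper the ball jar and hold the tilt board at the pointer

### The arm

A 6-joint arm with a two-finger parallel gripper is mounted at the origin on the work surface. World frame = base frame: x ahead of the robot, y to its left, z up, the work surface at z = 0. Lengths are in mm, angles in rad, forces in N, time in s.
With the tool pointing down it reaches from about 275 to 775 mm from the base axis. Payload 14.6 kg.
Tool frame: the origin (TCP) lies at the very end of the fingers, on their centre line; the grasp point (between the pads) lies 19 mm behind it; z points along the fingers, y is the line along which they close (so a half turn about z gives the same grasp; the last joint's range is limited). The gripper opens to 85 mm and grips with 20 to 120 N. Pads are 22 mm wide; open, the fingers measure 114 mm over their backs; the gripper's body (76 mm by 85 mm) begins 54 mm behind the grasp point. The pads swing forward as they close: fully open they stand 13 mm farther back than shut.
Start: joints at [0.965, 0.263, -0.048, 1.259, 0, 1.415], TCP at [228.74, 472.553, 231.278] pointing down, gripper open.
Joint ranges: [-2.65, 2.65], [-0.89, 1.7], [-1.18, 1.37], [-2.13, 2.11], [-1.35, 1.29], [-3.14, 3.14]. Speed limits (rad/s): [1.89, 1.89, 2.57, 2.79, 3.14, 3.14].

### API

Orientations are given as a rotation vector (axis times angle).
In Python, from cell import * gives the robot as it stands.
- The arm moves only by the tool carry_out, never from a script. Its argument "motion" is text: rows parted by semicolons, each of 5 numbers parted by spaces: the gripper's target within -1 to 1 (fully open at 1, half-way at 0, shut at -1), then the shift along the tool's x, y, z in mm, then the turn about the tool's z in rad. In form: hand tx ty tz roll; .... A call has 1 to 5 rows; each row is the pose to reach, as a shift and turn from the pose commanded when the call began, along the tool's axes at that moment; what a row does not reach only later rows make up. A row lasts 1/8 s, in which the tool goes at most 62.5 mm and 10.7 degrees, less where a joint would pass 70% of its speed; a pose out of reach is approached as far as the arm can. A call with a gripper value outside its range is refused whole. The fingers move at their own pace and stop on an object; "force" is the grip in N (left out, the last holds). Time passes only in rows, so rows that repeat a pose let the fingers close. It gives the time, the measured TCP pose, the force, the opening and the grip force at its end, in the units of the state.
- state(): the state, without advancing time (a new reading comes with each control period).
- get_image(name): name is "scene" or "top" or "wrist"; returns the picture (420x560x3 uint8, red, green, blue); there is no depth.
- camera_model(name): a dict with "fx", "fy", "cx", "cy" (pixels), "R" (3x3) and "t" (3): a world point X has camera coordinates R X + t. Camera axes: x right, y down, z forward; pixel columns grow to the right and rows downward; lengths in mm; the calibration is good to about 2 mm. The wrist camera is an equidistant fisheye: a pixel r from the principal point sees the ray r / f radians off the axis. A picture is of the moment at which its call begins: read the wrist's pose just before it. camera_model takes no time and is no camera call; for the wrist camera it gives the pose at the moment of the call.
- hand_in(): hands the job in; it is judged then, once.
Trained networks look in the newest picture that a camera, given by its name, has taken for a name from the list of things; names that differ only in an ending like _2 or _b are one class to them, and where a whole thing is asked for, a point or a joint stands for the part that bears it (a point fixed in the world has none). Each returns a list of dicts, best first, with "score" (0 to 1); they miss things now and then, are a little off and sometimes report something else, mostly with a low value. They report only what shows in the picture. A call takes as long as a camera call. They do not tell look-alikes from the thing itself.
- regions_of(name, camera): "pixels" (420x560 bool, what is visible of it) and "extent" ([left, top, right, bottom] in pixels, round what is visible of it).
The state is a dict: "time": time; "joint_positions": joint angles; "dq": joint speeds; "effort": joint torques, N m; "ee_pos": TCP position; "orientation": TCP orientation; "ft_force": force on the tool from outside, world axes, zero at the start; "wrist_torque": the same for the moment, N m; "width": finger opening in mm; "gripper_force": force on a finger pad.
Only numpy, scipy, OpenCV 4.12 (cv2) and the standard library are available. Lean on these libraries where they do the work, as an engineer would, in place of code of your own. Each camera call takes 0.05 s, during which the arm holds its last target. There are 200 camera calls.

### The job

Get the little tilt-test rig ready for a reading: first close the jar clamped on the black flap by setting the yellow stopper fully home in its neck, and let go of it while the flap still lies flat. Then take the flap's metal bar handle, swing the flap up until it is in line with the red pointer, and finish while still holding it there: the flap falls back if released, so do not let go at the end. Do not move the red pointer or disturb the other things on the table.

Things in the scene. Friction and masses are not known exactly. Their poses are not given: they have to be found in the camera images.
- stopper_mid (a point): Centre of the loose stopper, 23 mm above its foot as it stands upright on the table; z is its axis, up. Yellow cylindrical head, 48 mm across and 28 mm tall, above an orange tapered plug 18 mm long, 24 mm across at the foot and 31 mm at the top; 46 mm tall in all, 35 to 70 g. Stands plug down.
- jar_mouth (a point): Centre of the open mouth (rim plane) of the clear jar clamped on the flap; z points out of the mouth along the jar's axis. Neck bore 34 mm across, neck 41 mm outside and 29 mm long, then a shoulder to the 72 mm wide body; rim 85 mm above the flap's top face, 140 mm above the table while the flap is flat. Fully home, the stopper's head rests on the rim and its centre is 5 mm above this point.
- hinge (a point): Middle of the flap's hinge axis, fixed on the rig, 50 mm above the table. Its -x axis points level from the hinge along the flat flap to the handle (roughly to the robot), y along the hinge, z up. The flap is a black plate 200 mm long (hinge to front edge), 160 mm wide, 10 mm thick; the jar's axis crosses it 120 mm from the hinge.
- handle (a point): Middle of the flap's aluminium bar handle: a round bar 12 mm thick and 130 mm long, parallel to the hinge, 255 mm from the hinge axis and in the plane of the flap; 50 mm above the bare table while the flap is flat, with a 49 mm free gap between the bar and the flap's front edge. Axes turn with the flap: -x from hinge to handle.
- flap (a joint): Flap angle in rad: 0 lying flat, grows as the handle end swings up, 1.0 at its stop. Swings freely and falls back by its own weight (about 2 to 3 N to lift at the handle).
- pointer (a joint): Angle of the red pointer in rad, on the same hinge axis and measured in the same way as the flap: the angle the flap must be brought to (0.4 to 0.75). It stays put by friction if not pushed.
- pointer_tip (a point): Block at the end of the red pointer, 200 mm from the hinge axis and 113 mm to the rig's +y side of its middle; -x points from hinge to tip.
- tape_roll: Bystander: red tape roll lying flat, 72 mm across, 30 mm tall; origin under its centre.
- wheel: Bystander: black rubber wheel with blue hub lying flat, 68 mm across, 26 mm tall; origin under its centre.
- screwdriver: Bystander: screwdriver with red handle, 170 mm long, lying along its own x axis.
- battery_pack: Bystander: black battery holder, 58 x 64 x 20 mm; origin under its centre.
- gear_motor: Bystander: yellow gear motor, about 95 x 22 x 19 mm; origin under its gearbox.
- rig: The fixed tilt rig on its plywood base, 12 mm thick; origin on the table straight under the jar's axis with the flap flat. The base does not reach under the handle. On its +y side, 105 to 140 mm from its middle, stand the pointer and a white scale arc of 200 mm radius about the hinge, up to 205 mm above the table.
Mind the look-alikes: they are no part of the job. Several things look just like the part that bears stopper_mid: the one meant starts farthest to the robot's left.

How it is judged (in metres and radians):
On the way, in this order (a step that is already met when the one before it is completed fails the run):
1. the stopper sits fully home in the jar and is let go, with the flap lying flat (z of stopper_mid in the frame of jar_mouth between 0 and 0.009 m and x of stopper_mid in the frame of jar_mouth between -0.006 and 0.006 m and y of stopper_mid in the frame of jar_mouth between -0.006 and 0.006 m and angle between the z axis of stopper_mid and the z axis of jar_mouth, either way round below 0.12 rad and value of joint flap below 0.05 rad and contact force between the fingers and stopper below 0.1 N), for 0.3 s.
2. the flap is in line with the pointer, held by the gripper (angle between the x axis of handle and the x axis of pointer_tip, either way round below 0.07 rad and contact force between the fingers and flap above 0.5 N), for 0.3 s.
At the end, for the whole second after the job is handed in: Stopper home in the jar (centre within 4 mm of home height, 6 mm of the axis, 0.12 rad straight), free of the fingers; flap within 0.07 rad (4 degrees) of the pointer, still (under 0.05 rad/s), carried by the fingers (over 0.5 N) and propped by no bystander (all of step 2 and z of stopper_mid in the frame of jar_mouth between 0 and 0.009 m and x of stopper_mid in the frame of jar_mouth between -0.006 and 0.006 m and y of stopper_mid in the frame of jar_mouth between -0.006 and 0.006 m and angle between the z axis of stopper_mid and the z axis of jar_mouth, either way round below 0.12 rad and velocity of joint flap between -0.05 and 0.05 rad/s and contact force between the fingers and stopper below 0.1 N and contact force between each of tape_roll, wheel, screwdriver, battery_pack, gear_motor and flap below 0.1 N); the arm keeps its last pose, push and grip.
It fails at once if the red pointer was moved by more than 8 mm (distance of pointer_tip from where it was at the start of the episode above 0.008 m).
It fails at once if a bystander was moved by more than 30 mm (distance of any of tape_roll, wheel, screwdriver, battery_pack, gear_motor from where it was at the start of the episode above 0.03 m).
It also fails if it takes over 64 s, if anything falls off the work surface, if the arm or the gripper's body presses on something with over 40 N, if the wrist force passes 120 N, or if a joint passes its speed limit or range.

## Working session

There is one attempt and no reset: what is moved stays moved. The work goes in short steps, Python scripts to look and compute and a tool call to move; the robot and the scene stay as the last step left them, time stands still between calls to the robot, and variables do not carry over. Pictures are saved under pics/ and viewed, at most 10 in all, crops included, and the job is handed in when it is done.

Besides the shell and the picture viewer there is one more tool, called after "Request:" as name(argument=value, ...) on one line, values as JSON. carry_out: Moves the arm, as the interface text tells. Its arguments: {"type":"object","properties":{"motion":{"type":"string"},"force":{"type":"number"}},"required":["motion"]}

```bash
mkdir -p pics; ls
python3 - <<'E'
from cell import *
import cv2,numpy as np
s=state();print(s)
for n in("scene","top"):
    im=get_image(n);cv2.imwrite(f"pics/{n}0.png",im[:,:,::-1])
    m=camera_model(n);print(n,m)
a=cv2.imread("pics/scene0.png");b=cv2.imread("pics/top0.png")
E
```

```text
pics
{'time': 0.0, 'joint_positions': array([ 9.64696981e-01,  2.63524869e-01, -4.89542269e-02,  1.25938844e+00,
       -1.65625418e-05,  1.41549015e+00]), 'dq': array([-2.30152802e-04, -7.63599980e-04, -1.28751602e-03,  3.90225894e-04,
        2.49186901e-03,  7.77712828e-05]), 'effort': array([-1.26250266e-03, -6.37619233e+01,  3.84565687e+01,  1.39375526e-02,
       -2.00382669e-04, -3.54401914e-05]), 'ee_pos': array([228.58273626, 472.31542315, 230.81774065]), 'orientation': array([-7.02038131e-01, -3.06175444e+00,  1.57166078e-03]), 'ft_force': array([ 0.4390512 ,  0.53602468, -0.22818936]), 'wrist_torque': array([-0.01196952,  0.02027036, -0.0355631 ]), 'gripper_force': 0.0, 'width': 85.39791380731677}
scene {'fx': 470.36741585500056, 'fy': 470.36741585500056, 'cx': 278.71556649715524, 'cy': 196.60692512915742, 'R': array([[ 0.73977162,  0.67284466,  0.0042431 ],
       [ 0.38385022, -0.41683524, -0.82395837],
       [-0.55262732,  0.61116973, -0.56663445]]), 't': array([-378.20133548, -127.70334332, 1383.99967017])}
top {'fx': 526.02438499843, 'fy': 526.02438499843, 'cx': 283.1930218482584, 'cy': 209.20508016292118, 'R': array([[ 0.00542315, -0.99974094, -0.02210519],
       [-0.98331094, -0.00131142, -0.18192822],
       [ 0.18185211,  0.02272289, -0.98306332]]), 't': array([ -21.60547336,  531.05843348, 1303.37611015])}
```

View pics/scene0.png

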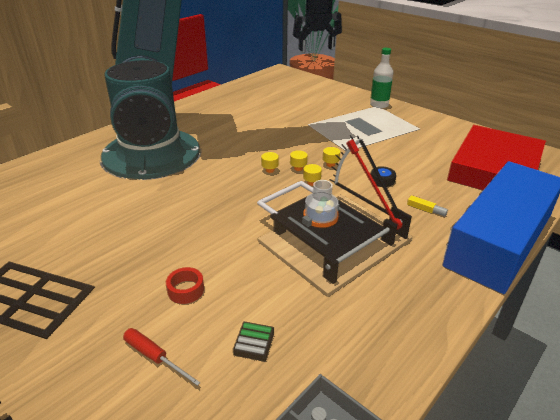

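View pics/top0.png

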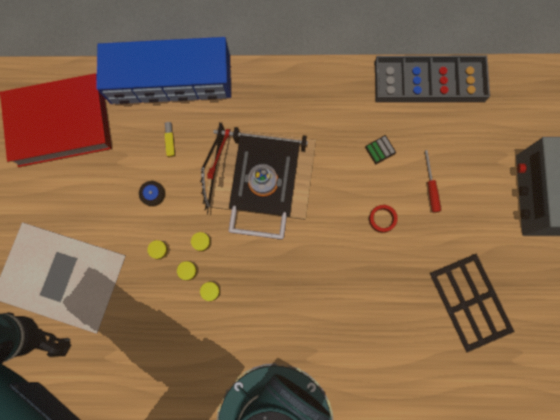

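Scene: the rig is at about (265,180) in top, with four yellow stoppers at (157,250), (200,242), (186,271) and (209,291). The leftmost one, at (157,250), is the target.

```bash
cat > h.py <<'E'
from cell import *
import cv2,numpy as np
from scipy.spatial.transform import Rotation as Ro
def ray(n,uv,m=None):
    m=m or camera_model(n);x=(uv[0]-m['cx'])/m['fx'];y=(uv[1]-m['cy'])/m['fy']
    if n=='wrist':
        r=np.hypot(x,y);d=np.array([np.sin(r)*x/r,np.sin(r)*y/r,np.cos(r)])
    else: d=np.array([x,y,1.])
    R=np.array(m['R']);return -R.T@m['t'],R.T@(d/np.linalg.norm(d))
def onz(n,uv,z,m=None):
    c,d=ray(n,uv,m);return c+d*(z-c[2])/d[2]
def proj(n,X,m=None):
    m=m or camera_model(n);p=np.array(m['R'])@np.array(X,float)+m['t']
    if n=='wrist':
        q=np.hypot(p[0],p[1]);k=np.arctan2(q,p[2])/q
    else: k=1/p[2]
    return np.array([m['cx']+m['fx']*p[0]*k,m['cy']+m['fy']*p[1]*k])
def tool(dw):  # world shift -> tool axes
    return Ro.from_rotvec(state()['orientation']).inv().apply(dw)
E
python3 - <<'E'
from h import *
for n in("top","scene"):
    get_image(n)
    for k in("stopper_mid","jar_mouth","handle","pointer_tip","flap","rig"):
        for r in regions_of(k,n)[:6]:
            if r['score']<.3: continue
            v,u=np.nonzero(r['pixels']);print(n,k,round(r['score'],2),len(u),u.mean().round(1),v.mean().round(1),np.round(r['extent']), onz(n,(u.mean(),v.mean()),{'stopper_mid':30 if n=='scene' else 38}.get(k,50)).round(1))
im=cv2.imread("pics/top0.png")[110:260,140:340];cv2.imwrite("pics/c1.png",cv2.resize(im,None,fx=4,fy=4,interpolation=2))
im=cv2.imread("pics/scene0.png")[125:300,240:440];cv2.imwrite("pics/c2.png",cv2.resize(im,None,fx=3.4,fy=3.4,interpolation=2))
E
```

```text
top stopper_mid 0.86 298 157.5 249.3 [149. 241. 168. 263.] [427.9 302.7  38. ]
top stopper_mid 0.86 299 200.4 241.9 [189. 233. 214. 254.] [447.4 192.8  38. ]
top stopper_mid 0.71 294 186.8 270.7 [179. 261. 196. 280.] [373.6 225.   38. ]
top stopper_mid 0.66 260 209.7 291.5 [202. 281. 220. 302.] [321.5 164.9  38. ]
top jar_mouth 0.76 5082 263.9 180.3 [231. 136. 300. 240.] [607.1  30.7  50. ]
top handle 0.79 5078 263.9 180.5 [229. 138. 300. 242.] [606.4  30.6  50. ]
top pointer_tip 0.56 247 218.7 153.8 [205. 130. 230. 182.] [678.5 150.3  50. ]
top flap 0.83 5019 263.8 180.3 [230. 137. 303. 238.] [607.2  30.9  50. ]
top rig 0.63 8983 258.4 176.0 [200. 124. 314. 238.] [618.6  45.2  50. ]
top rig 0.55 553 380.1 149.3 [363. 137. 398. 162.] [ 690.4 -272.2   50. ]
scene stopper_mid 0.84 261 330.5 155.4 [323. 147. 339. 168.] [428.8 306.1  30. ]
scene stopper_mid 0.81 268 298.1 159.5 [288. 150. 306. 171.] [376.7 227.   30. ]
scene stopper_mid 0.68 318 311.5 172.9 [302. 164. 321. 187.] [448.5 197.3  30. ]
scene stopper_mid 0.58 252 269.0 161.0 [261. 154. 280. 171.] [323.5 166.7  30. ]
scene jar_mouth 0.9 4784 322.4 219.6 [256. 181. 386. 257.] [610.1  34.5  50. ]
scene handle 0.6 4627 322.8 220.0 [257. 181. 387. 259.] [611.6  34.   50. ]
scene pointer_tip 0.77 483 370.5 178.6 [344. 139. 404. 229.] [594.3 250.5  50. ]
scene flap 0.81 4800 322.3 219.8 [257. 180. 383. 259.] [610.4  33.9  50. ]
scene rig 0.92 11125 334.3 229.8 [256. 135. 409. 294.] [651.1  23.3  50. ]
```

View pics/c1.png

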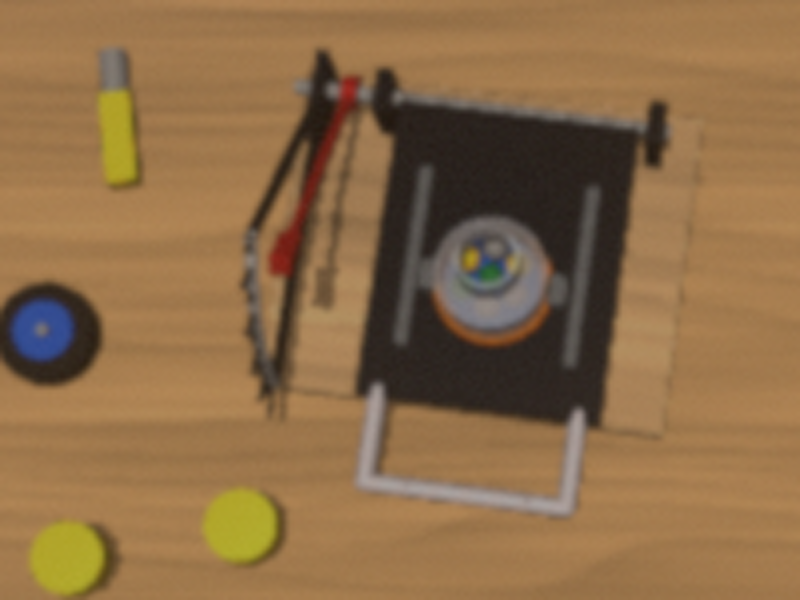

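View pics/c2.png

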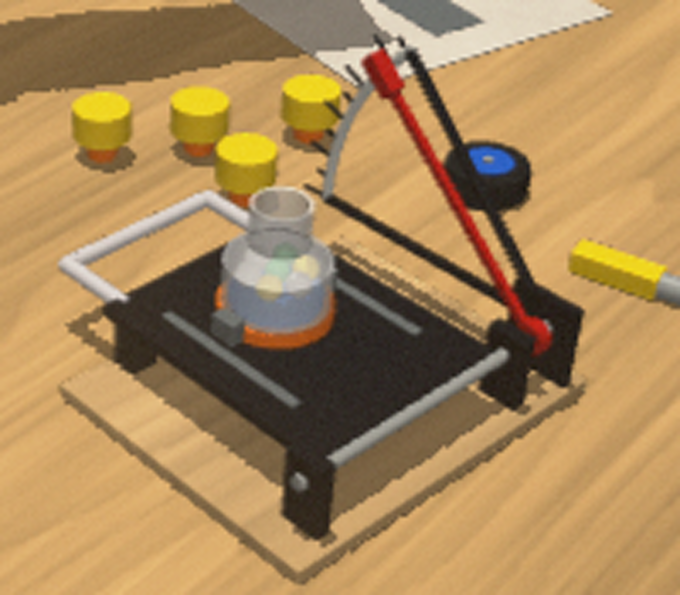

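c1: the handle bar runs from (365,484) to (567,508), the jar mouth is at about (487,262), and the pointer tip is at (285,253). c2 (the scene crop): mouth at (282,203), tip at (383,73).

Run:
```python
from h import *
T=lambda a,b:(140+(a+.5)/4-.5,110+(b+.5)/4-.5); S=lambda a,b:(240+a/3.4,125+b/3.4)
def tri(a,b):
    A=[];y=[]
    for n,p in(("top",a),("scene",b)):
        c,d=ray(n,p);P=np.eye(3)-np.outer(d,d);A.append(P);y.append(P@c)
    A=np.vstack(A);y=np.hstack(y);x,r,*_=np.linalg.lstsq(A,y,rcond=None);return x.round(1),np.sqrt(r).round(1)
print("mouth top",onz("top",T(487,262),140).round(1),"scene",onz("scene",S(282,203),140).round(1),tri(T(487,262),S(282,203)))
print("tip",tri(T(283,255),S(383,73)))
h1=onz("top",T(365,484),50);h2=onz("top",T(570,508),50);print("handle",h1.round(1),h2.round(1),np.linalg.norm(h1-h2))
g1=onz("scene",S(208,194),50);g2=onz("scene",S(65,264),50);print("handle sc",g1.round(1),g2.round(1))
print("stop",tri((157.5,249.3),(330.5,155.4)))
y=(h1-h2)/np.linalg.norm(h1-h2);mx=np.cross(y,[0,0,1]);x=mx # +x away
m=(h1+h2)/2;print("x axis",x.round(3),"hinge",(m+255*x).round(1),"jar",(m+135*x).round(1))
t=tri(T(283,255),S(383,73))[0];hg=m+255*x;d=t-hg;print("ang",np.arctan2(d[2],-d@x),"y",d@y,"r",np.hypot(d[2],d@x))
print(camera_model("wrist"))
```

```text
mouth top [598.1  31.4 140. ] scene [605.2  34.4 140. ] (array([601.3,  34. , 137.7]), array([4.9]))
tip (array([593.6, 150.1, 180.3]), array([2.4]))
handle [475.  113.5  50. ] [459.9 -17.5  50. ] 131.8607865227846
handle sc [476.8 120.3  50. ] [461.8 -13.6  50. ]
stop (array([429. , 305. ,  30.4]), array([0.5]))
x axis [ 0.993 -0.115  0.   ] hinge [720.8  18.8  50. ] jar [601.6  32.5  50. ]
ang 0.7444976882066103 y 115.88048718729766 r 192.29563576731104
{'fx': 325.19226210127806, 'fy': 325.19226210127806, 'cx': 276.38329238667626, 'cy': 201.46326398583645, 'R': array([[ 4.35549319e-01,  9.00164724e-01, -5.10162605e-04],
       [ 8.63099790e-01, -4.17454170e-01,  2.84237170e-01],
       [ 2.55647304e-01, -1.24239627e-01, -9.58753864e-01]]), 't': array([-524.89930279,  -37.28110314,  380.17350684])}
```

Request:
carry_out(motion="1 -55 -14 10 0.18; 1 -105 -27 20 0.36; 1 -160 -40 30 0.54; 1 -210 -53 40 0.72; 1 -253 -64 50 0.9")

```text
time: 1.42
ee_pos: [430.0, 303.3, 181.1]
orientation: [1.972, 2.445, 0.001]
ft_force: [1.0, 1.0, 0.1]
width: 85.3
gripper_force: 0.0
```

Request:
carry_out(motion="1 0 0 10 0.17; 1 0 0 30 0.336; 1 0 0 30 0.336; 1 0 0 30 0.336")

```text
time: 1.92
ee_pos: [428.7, 304.9, 151.9]
orientation: [2.342, 2.093, 0.001]
ft_force: [0.5, -0.1, 0.8]
width: 85.6
gripper_force: 0.0
```

Run:
```python
from h import *
s=state();print(s['time'],s['ee_pos'],s['orientation'],s['joint_positions'])
m=camera_model("wrist");im=get_image("wrist");cv2.imwrite("pics/w1.png",im[:,:,::-1])
for r in regions_of("stopper_mid","wrist"):
    mk=r['pixels'];v,u=np.nonzero(mk);print(round(r['score'],2),len(u),np.round(r['extent']),u.mean(),v.mean(),onz("wrist",(u.mean(),v.mean()),38,m).round(1))
for X in([428.5,304.5,46],):print(proj("wrist",X,m))
print("tool axes",Ro.from_rotvec(s['orientation']).as_matrix().round(3))
```

```text
1.925 [428.72605218 304.9040278  151.9321452 ] [2.34223564e+00 2.09343448e+00 8.28282319e-04] [ 4.63242768e-01  3.01860709e-01 -2.13453920e-01  1.05492823e+00
 -2.53167135e-05  2.14610366e+00]
0.89 1450 [172. 305. 213. 359.] 195.4344827586207 329.7703448275862 [330.9 174.4  38. ]
0.77 2772 [249. 163. 304. 227.] 276.1356421356421 196.96608946608947 [428.5 304.8  38. ]
0.59 2470 [202. 253. 254. 312.] 227.93441295546558 282.36072874493925 [375.3 228.8  38. ]
0.55 2216 [288. 277. 338. 331.] 311.07175090252707 303.59205776173286 [449.7 196.7  38. ]
[276.22139772 200.00217372]
tool axes [[ 0.112  0.994  0.001]
 [ 0.994 -0.112  0.   ]
 [ 0.     0.    -1.   ]]
```

View pics/w1.png

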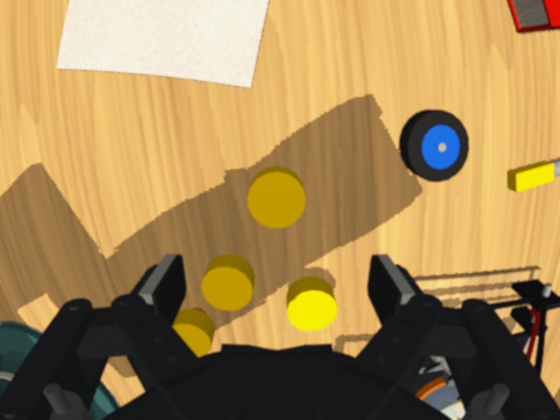

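w1: the target stopper is at (277,197), centred under the tool. Descending to grasp it.

Request:
carry_out(motion="1 0 0 45 0; 1 0 0 90 0; 1 0 0 125 0; 1 0 0 138 0; 1 0 0 138 0", force=30)

```text
time: 2.65
ee_pos: [428.7, 304.8, 13.6]
orientation: [-2.346, -2.09, 0.0]
ft_force: [1.1, -0.7, 0.7]
width: 85.5
gripper_force: 0.0
```

Request:
carry_out(motion="-1 0 0 0 0; -1 0 0 0 0; -1 0 0 0 0; -1 0 0 0 0; -1 0 0 0 0", force=30)

```text
time: 3.28
ee_pos: [429.2, 305.1, 14.5]
orientation: [2.346, 2.089, 0.003]
ft_force: [-1.4, -1.3, 10.4]
width: 46.8
gripper_force: 29.4
```

Request:
carry_out(motion="-1 0 0 -30 0; -1 0 0 -90 0; -1 0 0 -150 0; -1 -20 0 -210 0; -1 -60 0 -240 0")

```text
time: 3.9
ee_pos: [422.1, 245.3, 256.6]
orientation: [2.343, 2.09, 0.006]
ft_force: [2.1, -0.3, -0.4]
width: 47.2
gripper_force: 31.5
```

Request:
carry_out(motion="-1 -50 0 0 0; -1 -105 15 0 0; -1 -150 50 0 0; -1 -185 95 0 0; -1 -190 130 0 0")

```text
time: 4.53
ee_pos: [529.9, 38.9, 253.9]
orientation: [2.349, 2.085, 0.001]
ft_force: [1.6, 0.6, 0.1]
width: 46.9
gripper_force: 31.5
```

Run:
```python
from h import *
s=state();print(s)
m=camera_model("wrist");im=get_image("wrist");cv2.imwrite("pics/w2.png",im[:,:,::-1])
print("mouth pred",proj("wrist",[602,33,140],m))
```

```text
{'time': 4.525, 'joint_positions': array([-8.00342208e-02,  2.67732067e-01,  1.95545661e-02,  1.32148794e+00,
       -2.22763586e-04,  1.60956371e+00]), 'dq': array([-0.06487064,  0.46667528,  0.6386725 ,  0.1773117 ,  0.008444  ,
       -0.07653593]), 'effort': array([ -2.85199821, -70.48951864,  35.00290632,  -0.87048233,
        -0.25796609,  -0.39808913]), 'ee_pos': array([529.94559298,  38.89237959, 253.91775759]), 'orientation': array([2.34867577e+00, 2.08500132e+00, 9.77129409e-04]), 'ft_force': array([1.63981344, 0.64098156, 0.10432093]), 'wrist_torque': array([-0.00028835,  0.04932009, -0.00444729]), 'gripper_force': 31.451627632632153, 'width': 46.91911738290593}
mouth pred [362.3318428  193.70746962]
```

View pics/w2.png

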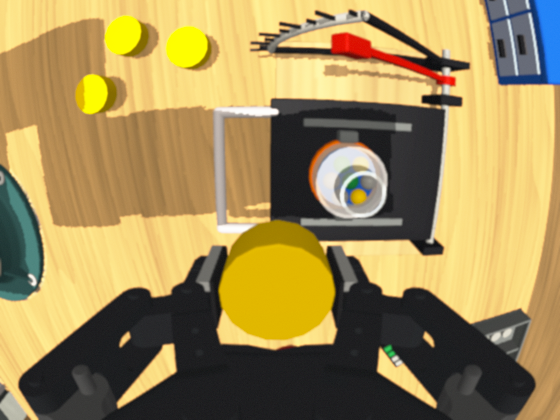

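w2: the mouth shows at about (363,194), as predicted (362,194), so the jar is at (602,33).

Request:
carry_out(motion="-1 0 30 0 0; -1 0 55 0 0; -1 0 55 20 0; -1 0 55 20 0; -1 0 55 20 0")

```text
time: 5.2
ee_pos: [583.3, 35.1, 234.2]
orientation: [2.346, 2.089, 0.001]
ft_force: [0.5, -0.2, -0.2]
width: 46.7
gripper_force: 31.5
```

Run:
```python
from h import *
s=state();print(s['ee_pos'],s['dq'].round(3));R=Ro.from_rotvec(s['orientation']).as_matrix();print(R.round(4))
m=camera_model("wrist");im=get_image("wrist")
print("mouth pred",proj("wrist",[602,33,140],m))
u,v=np.round(proj("wrist",[602,33,140],m)).astype(int)
c=im[max(0,v-75):v+75,u-100:u+100,::-1];print(u,v);cv2.imwrite("pics/w3.png",cv2.resize(c,None,fx=4,fy=4,interpolation=2))
# stopper head centre: predicted top centre pixel (tcp + up 33)
for r in regions_of("stopper_mid","wrist")[:4]:
    b,a=np.nonzero(r['pixels']);print(r['score'],len(a),r['extent'],a.mean(),b.mean())
print(proj("wrist",s['ee_pos']+[0,0,33],m))
```

```text
[583.27497725  35.08297805 234.24803968] [ 0.001 -0.004  0.006 -0.003 -0.    -0.001]
[[ 1.156e-01  9.933e-01  8.000e-04]
 [ 9.933e-01 -1.156e-01 -1.000e-04]
 [ 0.000e+00  8.000e-04 -1.000e+00]]
mouth pred [301.03205164 203.58307049]
301 204
0.95 11015 [220.3, 220.1, 335.5, 340.3] 276.42315024965956 281.39700408533815
0.73 1303 [33.2, 80.3, 75.7, 119.1] 54.21258633921719 100.34382194934766
0.66 1364 [59.9, 22.8, 104.1, 62.3] 82.09970674486803 42.32184750733138
0.65 1649 [114.9, 27.0, 163.4, 75.6] 139.12674348089752 51.73862947240752
[276.59331695 296.19555812]
```

View pics/w3.png

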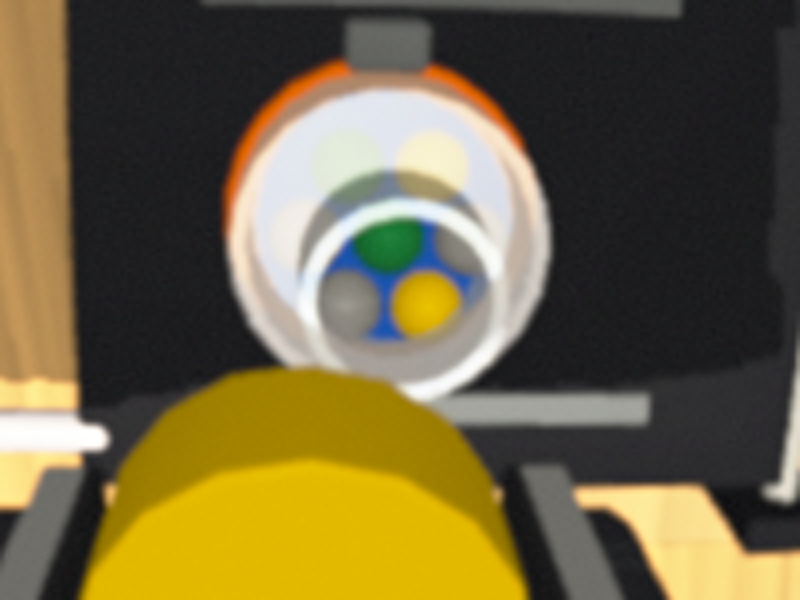

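w3: the mouth circle centre is at crop (405,300), about 1 mm further along tool y, so the target is (603,33).

Request:
carry_out(motion="-1 0 20 0 0; -1 0 20 30 0; -1 0 20 60 0; -1 0 20 72 0; -1 0 20 72 0")

```text
time: 5.92
ee_pos: [603.1, 32.7, 161.6]
orientation: [-2.346, -2.089, 0.0]
ft_force: [0.6, -0.2, 1.2]
width: 46.9
gripper_force: 31.5
```

Request:
carry_out(motion="-1 0 0 6 0; -1 0 0 12 0; -1 0 0 18 0; -1 0 0 23 0; -1 0 0 23 0")

```text
time: 6.55
ee_pos: [603.0, 32.7, 137.9]
orientation: [-2.346, -2.089, 0.001]
ft_force: [0.2, 0.5, -0.4]
width: 46.9
gripper_force: 31.5
```

Request:
carry_out(motion="-1 0 0 1 0; -1 0 0 2 0; -1 0 0 2 0; 0.3 0 0 2 0; 0.3 0 0 2 0")

```text
time: 7.18
ee_pos: [603.3, 32.7, 136.3]
orientation: [-2.346, -2.089, -0.0]
ft_force: [0.5, 0.4, -0.8]
width: 55.2
gripper_force: 0.0
```

Request:
carry_out(motion="1 0 0 0 0; 1 0 0 0 0; 1 0 0 0 0; 1 0 0 -30 0; 1 0 0 -60 0")

```text
time: 7.8
ee_pos: [603.1, 32.7, 196.9]
orientation: [-2.346, -2.089, 0.001]
ft_force: [0.7, 0.1, 0.3]
width: 84.8
gripper_force: 0.0
```

Request:
carry_out(motion="1 0 -40 -20 0; 1 0 -90 -20 0; 1 0 -145 -20 0; 1 0 -145 -20 0; 1 0 -145 -20 0")

```text
time: 8.43
ee_pos: [459.8, 49.4, 216.7]
orientation: [2.346, 2.088, 0.001]
ft_force: [0.3, -0.4, -0.3]
width: 85.4
gripper_force: 0.0
```

Run:
```python
from h import *
s=state();print(s['ee_pos'],s['time'])
m=camera_model("wrist");im=get_image("wrist");sc=get_image("scene")
a=im;b=cv2.resize(sc[125:300,240:440],(480,420),interpolation=2)
cv2.imwrite("pics/w4.png",cv2.resize(np.hstack([a,b])[:,:,::-1],(800,323),interpolation=cv2.INTER_AREA))
for r in regions_of("stopper_mid","scene")[:6]:
    v,u=np.nonzero(r['pixels']);print(round(r['score'],2),len(u),r['extent'],u.mean(),v.mean())
print(proj("scene",[603,33,154]),proj("wrist",[603,33,168],m),proj("wrist",[467.5,48,50],m))
```

```text
[459.82723338  49.41864467 216.67329326] 8.425
0.83 463 [313.2, 168.4, 334.4, 189.5] 322.71274298056153 178.98920086393088
0.67 322 [288.8, 146.8, 309.4, 169.2] 298.0900621118012 158.7826086956522
0.58 255 [261.3, 151.9, 278.7, 171.7] 269.11764705882354 160.8078431372549
[322.10432836 178.96857678] [475.47317472 221.37794894] [284.23427962 182.65618143]
```

View pics/w4.png

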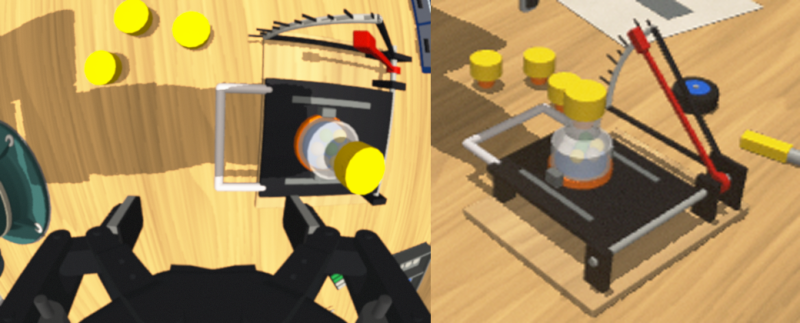

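w4: the stopper is seated on the jar rim (scene centroid (322.7,179.0) against a predicted (322.1,179.0)). The bar is vertical in the wrist view at about u=286, so the handle is near (469,48.6).

Request:
carry_out(motion="0.2 0 9 30 0; 0.2 0 9 70 0; 0.2 0 9 100 0; 0.2 0 9 110 0; 0.2 0 9 110 0")

```text
time: 9.2
ee_pos: [468.5, 48.4, 106.3]
orientation: [-2.346, -2.089, 0.001]
ft_force: [-0.1, -0.3, 0.2]
width: 51.3
gripper_force: 0.0
```

Request:
carry_out(motion="0.2 0 0 25 0; 0.2 0 0 50 0; 0.2 0 0 70 0; 0.2 0 0 74 0; 0.2 0 0 74 0")

```text
time: 9.82
ee_pos: [468.9, 48.4, 33.2]
orientation: [2.346, 2.088, 0.001]
ft_force: [0.2, -0.7, -0.7]
width: 50.8
gripper_force: 0.0
```

Request:
carry_out(motion="-1 0 0 0 0; -1 0 0 0 0; -1 0 0 0 0; -1 0 0 0 0; -1 0 0 0 0", force=25)

```text
time: 10.45
ee_pos: [468.5, 48.4, 32.8]
orientation: [2.346, 2.088, 0.001]
ft_force: [-1.3, -0.2, 7.4]
width: 10.9
gripper_force: 24.3
```

Request:
carry_out(motion="-1 0 0.3 -12.7 0; -1 0 1.3 -25.5 0; -1 0 3.7 -43.1 0; -1 0 7.3 -60.6 0; -1 0 11.4 -75.4 0")

```text
time: 11.08
ee_pos: [479.7, 47.0, 109.1]
orientation: [2.346, 2.088, 0.0]
ft_force: [5.1, -0.8, -4.6]
width: 11.0
gripper_force: 24.5
```

Request:
carry_out(motion="-1 0 4.2 -12.1 0; -1 0 8.7 -23.9 0; -1 0 14 -35.5 0; -1 0 19.8 -46.9 0; -1 0 19.8 -46.9 0")

```text
time: 11.7
ee_pos: [498.4, 44.6, 155.2]
orientation: [-2.346, -2.088, 0.003]
ft_force: [-7.8, -2.5, 1.9]
width: 11.3
gripper_force: 24.8
```

Run:
```python
from h import *
s=state();print(s['ee_pos'],s['time'],s['width'],s['gripper_force'],s['ft_force'])
sc=get_image("scene");im=get_image("wrist")
cv2.imwrite("pics/s5.png",np.hstack([cv2.resize(sc[110:300,230:430],(442,420),interpolation=2),im[:,200:]])[:,:,::-1])
```

```text
[498.35824826  44.61717866 155.24510061] 11.7 11.263713473725732 24.76400077342987 [-7.79745898 -2.54050836  1.87852527]
```

View pics/s5.png

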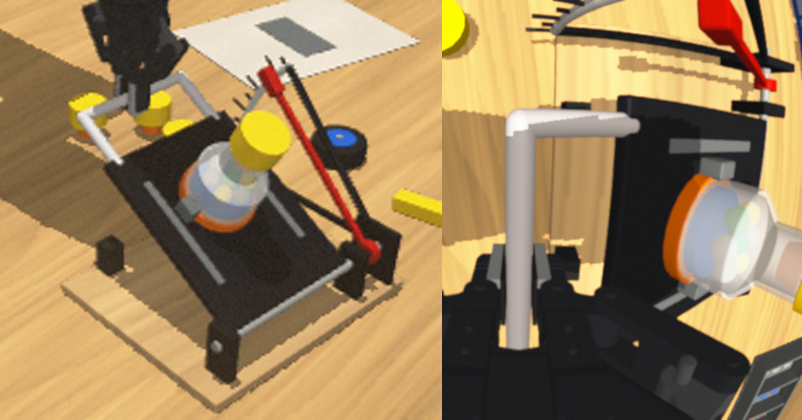

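s5: the flap is partly raised with the stopper in place and the pointer still ahead at a steeper angle. Next I refine the pointer angle by fitting its line in both cameras.

Run:
```python
from h import *
from scipy.optimize import least_squares
x=np.array([.9933,-.1155,0]);y=np.array([.1155,.9933,0]);z=np.array([0,0,1.]);h=np.array([722.2,19.1,50])
P=lambda r,t,yy:h+yy*y+r*(-np.cos(t)*x+np.sin(t)*z)
for n in("scene","top","wrist"):
    m=camera_model(n);im=get_image(n).astype(int)
    red=((im[...,0]>110)&(im[...,1]<60)&(im[...,2]<60))
    mk=np.zeros(red.shape,bool)
    a,b=proj(n,P(20,.7,113),m),proj(n,P(200,.7,113),m)
    c=np.zeros(red.shape,np.uint8);cv2.line(c,tuple(int(i) for i in a),tuple(int(i) for i in b),1,36 if n!='wrist' else 70)
    red&=c>0
    v,u=np.nonzero(red)
    if len(u)<30: print(n,"none");continue
    pts=np.c_[u,v].astype(float)
    def cost(q,yy=113):
        A=np.array([proj(n,P(r,q[0],yy),m) for r in np.linspace(0,210,40)])
        d=np.linalg.norm(pts[:,None]-A[None],axis=2)
        i=d.argmin(1).clip(1,38);t=A[i+1]-A[i-1];t/=np.linalg.norm(t,axis=1)[:,None];e=pts-A[i]
        return e[:,0]*t[:,1]-e[:,1]*t[:,0]
    for yy in(108,113,118):
        s=least_squares(cost,[.7],args=(yy,),loss='soft_l1');print(n,len(u),yy,s.x.round(3),np.sqrt((s.fun**2).mean()).round(2),s.fun.mean().round(2))
    # handle pos pixels check for block centre: far end
    d=np.array([proj(n,P(r,s.x[0],113),m) for r in(190,200,208)]);print(d.round(1).tolist(), u.min(),u.max(),v.min(),v.max())
```

```text
scene 387 108 [0.803] 2.41 -0.94
scene 387 113 [0.766] 1.78 -0.5
scene 387 118 [0.728] 1.5 -0.07
[[351.4, 148.7], [349.2, 144.8], [347.4, 141.8]] 347 401 139 228
top none
wrist 1701 108 [0.766] 8.64 -0.22
wrist 1701 113 [0.75] 8.27 -0.14
wrist 1701 118 [0.73] 8.08 0.07
[[476.5, 25.5], [470.5, 18.9], [465.1, 13.0]] 457 533 0 90
```

Request:
carry_out(motion="-1 0 7.6 -13 0; -1 0 16 -26 0; -1 0 25 -38 0; -1 0 34 -48.5 0; -1 0 34 -48.5 0")

```text
time: 12.58
ee_pos: [531.1, 40.5, 204.1]
orientation: [-2.346, -2.088, 0.005]
ft_force: [-19.5, -5.3, 13.5]
width: 11.0
gripper_force: 26.1
```

Request:
carry_out(motion="-1 0 0 0 0; -1 0 0 0 0; -1 0 0 0 0")

```text
time: 12.95
ee_pos: [530.6, 40.5, 203.6]
orientation: [-2.345, -2.087, 0.006]
ft_force: [-17.7, -5.4, 11.7]
width: 10.9
gripper_force: 26.0
```

Run:
```python
from h import *
s=state();print(s['ee_pos'],s['time'],s['width'],s['gripper_force'],s['ft_force'],np.arcsin((s['ee_pos'][2]-32.8)/255))
sc=get_image("scene")
cv2.imwrite("pics/s6.png",cv2.resize(sc[110:260,230:430],(800,600),interpolation=2)[:,:,::-1])
```

```text
[530.62876097  40.52067884 203.56704478] 12.95 10.893525490262887 26.02298676967621 [-17.6593234   -5.43193665  11.73814904] 0.7337706579590977
```

View pics/s6.png

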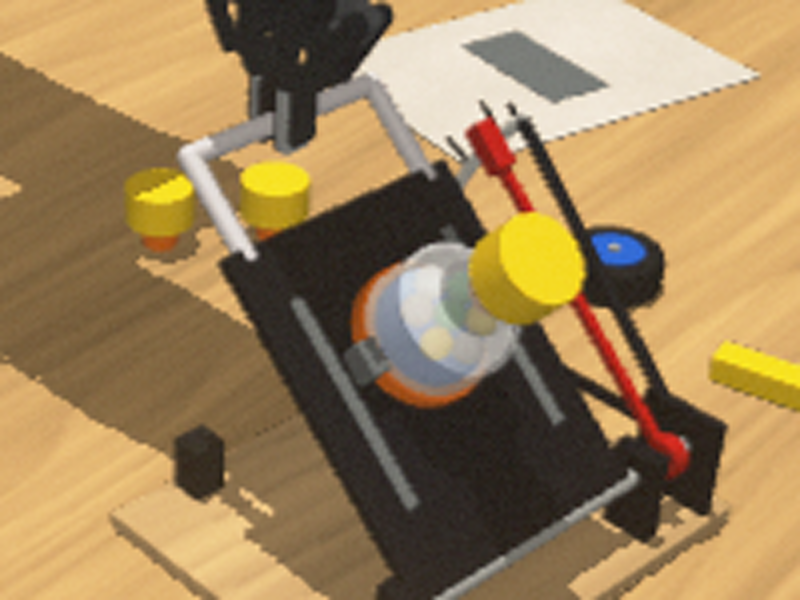

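s6: the flap's front edge, extended from (222,262)→(440,165), meets the pointer tip block at about (490,147), so the two are in line to about 0.01 rad. I'll relieve the small inward strain, hold, and hand in.

Request:
carry_out(motion="-1 0 -1 -1 0; -1 0 -1 -1 0; -1 0 -1 -1 0; -1 0 -1 -1 0; -1 0 -1 -1 0")

```text
time: 13.62
ee_pos: [531.2, 40.4, 204.4]
orientation: [-2.347, -2.088, 0.003]
ft_force: [-5.9, -6.0, 1.9]
width: 10.9
gripper_force: 25.0
```

Run:
```python
from h import *
s=state();print(s['ee_pos'],s['time'],s['gripper_force'],s['ft_force'],s['dq'].round(3),np.arcsin((s['ee_pos'][2]-32.8)/255))
if abs(s['dq']).max()<.02 and s['gripper_force']>15: print(hand_in())
```

```text
[531.1610855   40.44215306 204.38328043] 13.625 25.04296123981476 [-5.94915647 -6.03161592  1.86465885] [-0.001 -0.     0.001 -0.003  0.001  0.002] 0.7380891915052875
the job is handed in; nothing more can be done
None
```

The job is handed in at 13.6 s: the stopper is home in the jar, and the gripper is still holding the flap at about 0.74 rad, which looks in line with the pointer to about 0.01 rad; no verdict came back.

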